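# Nudge a sample disc into its holder and swing the keeper over it

### The arm

A 6-joint arm with a two-finger parallel gripper is mounted at the origin on a cart in front of the work surface, level with it; the furniture and walls round the work are solid. World frame = base frame: x ahead of the robot, y to its left, z up, the work surface at z = 0. Lengths are in m, angles in rad, forces in N, time in s.
With the tool pointing down it reaches from about 0.35 to 1 m from the base axis. Payload 7.1 kg.
Tool frame: the origin (TCP) lies at the very end of the fingers, on their centre line; the grasp point (between the pads) lies 19 mm behind it; z points along the fingers, y is the line along which they close (so a half turn about z gives the same grasp; the last joint's range is limited). The gripper opens to 85 mm and grips with 20 to 120 N. Pads are 22 mm wide; open, the fingers measure 114 mm over their backs; the gripper's body (76 mm by 85 mm) begins 54 mm behind the grasp point. The pads swing forward as they close: fully open they stand 13 mm farther back than shut.
Start: joints at [-0.019, 0.423, 1.63, -0, 1.089, -0.019], TCP at [0.625, 0, 0.201] pointing down, gripper open.
Joint ranges: [-3, 3], [-0.9, 2.11], [0.09, 2.58], [-1.31, 4.45], [0.11, 2.69], [-2.54, 2.54]. Speed limits (rad/s): [2.39, 2.39, 3.01, 3.14, 3.14, 3.14].

### API

Orientations are given as [roll, pitch, yaw] about the fixed x, y, z axes, in that order (R = Rz(yaw) Ry(pitch) Rx(roll)).
In Python, from rig import readout, imaging, ticket gives the robot as it stands.
- The arm moves only by the tool apply_moves, never from a script. Its argument "targets" is one flat list of numbers, 4 for each row, row after row: the shift along the tool's x, y, z in cm, then the turn about the tool's z in degrees. A call has 1 to 20 rows; each row shifts and turns the commanded pose from where the row before left it, along the tool's axes as they then stand; what a row does not reach is not made up. A row lasts 1/12 s, in which the tool goes at most 41.7 mm and 7.16 degrees, less where a joint would pass 70% of its speed; a pose out of reach is approached as far as the arm can. A call is refused whole if a number of a shift passes 4.17 or a number of a turn 7.16, either way. A call with a gripper value outside its range is refused whole. "grip" is the opening, from 0 (shut) to 1 (fully open), set as the call begins (left out, the last holds). The fingers move at their own pace and stop on an object; "force" is the grip in N (left out, the last holds). Time passes only in rows, so rows that do not move let the fingers close. It gives the time, the measured TCP pose, the force, the opening and the grip force at its end, in the units of the state.
- readout.state(): the state, without advancing time (a new reading comes with each control period).
- imaging.snapshot(name): name is "scene" or "side" or "wrist"; returns a dict with "img" (480x640x3 uint8, blue, green, red), "z_map" (480x640 float32, m along the optical axis (not along the pixel's ray), 0 where there is no reading), "camera_matrix" (3x3 intrinsics, pixels), "pose" (4x4, takes a point from camera to world coordinates); the wrist camera has in their place "hand_eye" (4x4, takes a point from camera to tool coordinates, whose origin is the TCP and whose axes are the flange's). Camera axes: x right, y down, z forward; pixel columns grow to the right and rows downward; lengths in m; the calibration is good to about 2 mm. The wrist camera is an equidistant fisheye: a pixel r from the principal point sees the ray r / f radians off the axis. A picture is of the moment at which its call begins: read the wrist's pose just before it.
- ticket.finish_job(): hands the job in; it is judged then, once.
The state is a dict: "time": time; "joint_pos": joint angles; "joint_vel": joint speeds; "effort": joint torques, N m; "tool_pos": TCP position; "tool_rot": TCP orientation; "contact_force": force on the tool from outside, world axes, zero at the start; "torque": the same for the moment, N m; "gripper_width": opening from 0.0 (shut) to 1.0 (fully open); "grasp_force": force on a finger pad.
Only numpy, scipy, OpenCV 4.12 (cv2) and the standard library are available. Lean on these libraries where they do the work, as an engineer would, in place of code of your own. Each camera call takes 0.05 s, during which the arm holds its last target. There are 200 camera calls.

### The job

Without gripping or lifting anything, push the sample disc across the deck of the grey holder with the fingertips until it drops flat into the round recess. Then push the red knob of the brass keeper round so that the keeper swings over the disc up to its stop. Leave the other things on the bench where they stand.

Things in the scene. Friction and masses are not known exactly. Their poses are not given: they have to be found in the camera images.
- holder: Grey sample holder fixed to the bench: a rectangular plate 150 mm (its x) by 220 mm (its y) by 22 mm tall; its flat top is the deck. Origin: centre of the underside. Its -y half has the round recess (centre at x 0, y -55 mm) and, behind it, the keeper's pivot (x +50 mm, y -55 mm); the +y half is bare deck.
- recess (a point): Centre of the recess mouth, level with the deck. The recess is 54 mm in diameter and 10 mm deep with an upright wall. Axes parallel to the holder's.
- disc: Loose sample disc, aluminium with an orange centre, 50 mm in diameter, 10 mm thick, about 0.08 kg, lying on the bare half of the deck. Origin: centre of its underside; z is its axis. In the recess it lies flush with the deck.
- keeper (a joint): Angle of the keeper about its upright pivot, rad, growing clockwise seen from above: 0 points the arm away from the bare deck (to holder +x and -y, at 45 degrees), 0.785 along holder -y, 2.356 (its stop) along holder -x, the knob then over the middle of the recess. It moves with light friction (under 1 N at the knob) and stays where it is left. Starts between 0 and 0.7.
- keeper_pivot (a point): Pivot of the keeper, on its axis, 4.5 mm above the deck. The arm is a flat brass bar 12 mm wide, its underside 4.5 mm and its top 8.5 mm above the deck, so it passes over a seated disc but not over one still on the deck.
- keeper_knob (a point): Centre of the top of the red knob, an upright pin 15 mm in diameter at the end of the brass arm, 50 mm from the pivot; its top is 30.5 mm above the deck.
- vial_1: Bystander: small clear vial with white cap, 25 mm diameter, 58 mm tall, standing loose on the bench behind or left of the holder; origin: centre of the underside.
- vial_2: Bystander: small clear vial with black cap, 25 mm diameter, 58 mm tall, standing loose on the bench behind or left of the holder; origin: centre of the underside.
- rubber_stopper_1: Bystander: red-brown rubber stopper, 26 mm diameter, 26 mm tall, standing loose on the bench behind or left of the holder; origin: centre of the underside.
- weighing_bottle: Bystander: small clear glass bottle with a knobbed glass lid, 32 mm diameter, 56 mm tall, standing loose on the bench behind or left of the holder; origin: centre of the underside.
- petri_dish: Bystander: clear flat glass dish, 58 mm diameter, 14 mm tall, standing loose on the bench behind or left of the holder; origin: centre of the underside.
- amber_jar: Bystander: small amber stoppered bottle, 43 mm diameter, 111 mm tall, standing loose on the bench behind or left of the holder; origin: centre of the underside.
Mind the look-alikes: they are no part of the job. Of the things like the disc, leave any that is pink; of the rest the larger one is meant.

How it is judged:
On the way, in this order (a step that is already met when the one before it is completed fails the run):
1. the disc lies flat in the recess, keeper not yet over it (horizontal distance between disc and recess below 0.004 m and z of disc in the frame of recess below -0.008 m and angle between disc's own z axis and vertical below 0.06 rad and value of joint keeper below 1.3 rad), for 0.2 s.
2. the keeper is swung over the disc to its stop (horizontal distance between disc and recess below 0.004 m and z of disc in the frame of recess below -0.008 m and angle between disc's own z axis and vertical below 0.06 rad and value of joint keeper above 2.2 rad), for 0.2 s.
At the end, for the whole second after the job is handed in: The disc lies at rest flat in the recess (within 4 mm of its centre, underside at least 8 mm below the deck, tilt under 0.06 rad) and the keeper stands over it at its stop (joint above 2.2 rad of 2.356) (all of step 2 and linear speed of disc below 0.01 m/s and velocity of joint keeper between -0.05 and 0.05 rad/s); the robot touches nothing.
It fails at once if the disc is lifted off the deck (more than 8 mm) (z of disc in the frame of recess above 0.008 m).
It fails at once if the disc falls off the holder onto the bench (z of disc in the frame of recess below -0.016 m).
It fails at once if another thing on the bench is shifted by more than 30 mm or tipped (distance of any of vial_1, vial_2, rubber_stopper_1, weighing_bottle, petri_dish, amber_jar from where it was at the start of the episode above 0.03 m or angle between any of vial_1, vial_2, rubber_stopper_1, weighing_bottle, petri_dish, amber_jar's own z axis and vertical above 0.5 rad).
It also fails if it takes over 48 s, if anything falls off the work surface, if the arm or the gripper's body presses on something with over 40 N, if the wrist force passes 120 N, or if a joint passes its speed limit or range.

## Working session

There is one attempt and no reset: what is moved stays moved. The work goes in short steps, Python scripts to look and compute and a tool call to move; the robot and the scene stay as the last step left them, time stands still between calls to the robot, and variables do not carry over. Pictures are saved under pics/ and viewed, at most 10 in all, crops included, and the job is handed in when it is done.

Besides the shell and the picture viewer there is one more tool, called as a command line: name --argument value ..., lists and objects as JSON in quotes. apply_moves: Moves the arm, as the interface text tells. Its arguments: {"type":"object","properties":{"targets":{"type":"array"},"grip":{"type":"number"},"force":{"type":"number"}},"required":["targets"]}

```bash
mkdir -p pics; cat > h.py <<'E'
import numpy as np, cv2
from rig import readout, imaging, ticket
def pts(s):
    z=s["z_map"];K=s["camera_matrix"];v,u=np.mgrid[:480,:640]
    P=np.stack([(u-K[0,2])/K[0,0]*z,(v-K[1,2])/K[1,1]*z,z],-1)
    T=s["pose"];return P@T[:3,:3].T+T[:3,3]
E
python3 - <<'E'
from h import *
for n in("scene","side"):
    s=imaging.snapshot(n);cv2.imwrite(f"pics/{n}0.png",s["img"]);np.savez(f"{n}0.npz",**s)
    print(n,s["pose"].round(3).tolist(),s["camera_matrix"].round(1).tolist())
print(readout.state())
E
```

```text
scene [[-0.35, -0.601, 0.719, -0.37], [-0.937, 0.211, -0.28, 0.682], [0.016, -0.771, -0.636, 0.883], [0.0, 0.0, 0.0, 1.0]] [[621.9, 0.0, 308.9], [0.0, 621.9, 236.7], [0.0, 0.0, 1.0]]
side [[-0.976, -0.118, 0.183, 0.367], [-0.217, 0.453, -0.865, 1.156], [0.02, -0.884, -0.468, 0.517], [0.0, 0.0, 0.0, 1.0]] [[526.8, 0.0, 312.0], [0.0, 526.8, 244.4], [0.0, 0.0, 1.0]]
{'time': 0.1, 'joint_pos': array([-1.90174898e-02,  4.23783719e-01,  1.63058256e+00, -2.34699778e-05,
        1.08860229e+00, -1.89597572e-02]), 'joint_vel': array([ 0.00101731, -0.00197834, -0.00065085,  0.00122436, -0.00060692,
       -0.00098123]), 'effort': array([ 5.57094211e-05, -5.58422327e+01, -2.82446283e+01, -1.17158891e-05,
        3.01709355e-03, -1.51726192e-05]), 'tool_pos': array([6.24479237e-01, 1.77941828e-05, 1.99923590e-01]), 'tool_rot': array([-3.14021659e+00, -5.31021600e-06,  1.57074949e+00]), 'contact_force': array([-0.86780702,  0.15437671,  0.24070515]), 'torque': array([ 0.01244303, -0.0089193 , -0.04361248]), 'grasp_force': 0.0, 'gripper_width': 1.0005939344165282}
```

View pics/scene0.png

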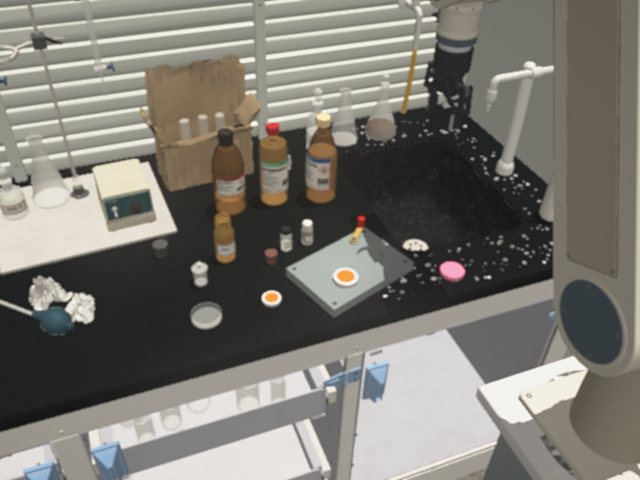

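View pics/side0.png

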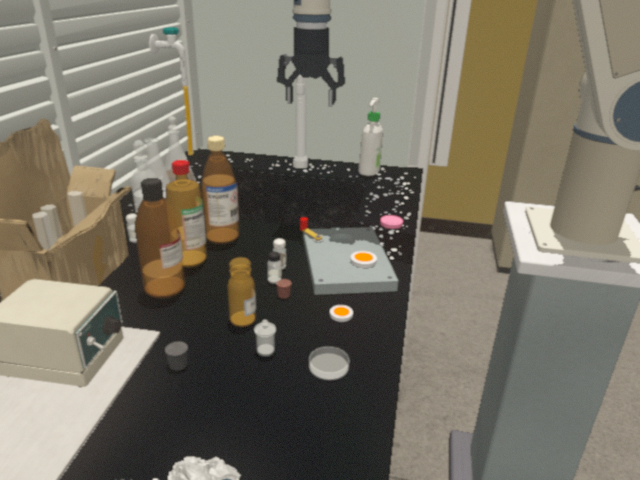

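Scene view: holder with corners near (287,270), (335,311), (413,265), (362,230), disc at (346,277) and red knob at (361,222). The smaller look-alike is at (271,298) and the pink one at (452,271). I'll measure from depth and colour.

```bash
python3 - <<'E'
from h import *
for n,(a,b,c,d) in dict(scene=(270,200,430,320),side=(280,200,420,305)).items():
    s=dict(np.load(f"{n}0.npz"));P=pts(s);im=s["img"]
    cv2.imwrite(f"pics/{n}c.png",cv2.resize(im[b:d,a:c],None,fx=5,fy=5,interpolation=cv2.INTER_CUBIC))
    hsv=cv2.cvtColor(im,cv2.COLOR_BGR2HSV);roi=np.zeros((480,640),bool);roi[b:d,a:c]=1
    m=roi&(abs(P[...,2]-.022)<.004)&(s["z_map"]>0)
    k,l,st,_=cv2.connectedComponentsWithStats(m.astype(np.uint8));i=1+st[1:,4].argmax()
    q=P[l==i];print(n,"deck z",np.median(q[:,2]),"n",len(q))
    r=cv2.minAreaRect(q[:,:2].astype(np.float32)*1000);print(r,cv2.boxPoints(r).round(1).tolist())
    o=roi&(hsv[...,0]>5)&(hsv[...,0]<20)&(hsv[...,1]>180)&(hsv[...,2]>180)
    k,l,st,ce=cv2.connectedComponentsWithStats(o.astype(np.uint8))
    for j in range(1,k):
        if st[j,4]>8:print("orange",st[j,4],ce[j],P[l==j].mean(0).round(4))
    rd=roi&((hsv[...,0]<4)|(hsv[...,0]>174))&(hsv[...,1]>180)&(hsv[...,2]>90)
    print("red",rd.sum(),np.argwhere(rd).mean(0),np.median(P[rd],0).round(4),P[rd].min(0),P[rd].max(0))
    w=roi&(P[...,2]>.029)&(P[...,2]<.036)&(s["z_map"]>0);k,l,st,ce=cv2.connectedComponentsWithStats(w.astype(np.uint8))
    for j in range(1,k):
        if st[j,4]>40:
            print("disc",st[j,4],ce[j],P[l==j].mean(0).round(4),cv2.minEnclosingCircle(P[l==j][:,:2].astype(np.float32)*1000))
E
```

```text
scene deck z 0.021548939441316584 n 4450
((490.01043701171875, 255.2125244140625), (155.12478637695312, 224.66001892089844), 18.644784927368164) [[380.6000061035156, 336.8999938964844], [452.3999938964844, 124.0], [599.4000244140625, 173.60000610351562], [527.5999755859375, 386.3999938964844]]
orange 99 [345.34343434 275.82828283] [0.4515 0.2822 0.0323]
orange 38 [272.52631579 297.13157895] [0.4673 0.4305 0.0072]
red 44 [219.13636364 361.20454545] [0.5904 0.1865 0.0488] [-0.36985737  0.14706414 -0.00200676] [0.65780058 0.68178493 0.8829044 ]
disc 93 [356.13978495 233.39784946] [0.5684 0.2068 0.0315] ((566.521728515625, 201.86175537109375), 31.933937072753906)
disc 327 [344.99082569 276.24159021] [0.4512 0.2831 0.0319] ((451.98773193359375, 283.0026550292969), 27.23350715637207)
side deck z 0.021790592322081248 n 3711
((488.99652099609375, 256.58251953125), (151.15316772460938, 226.6768798828125), 18.933881759643555) [[380.70001220703125, 339.29998779296875], [454.29998779296875, 124.9000015258789], [597.2999877929688, 173.89999389648438], [523.7000122070312, 388.29998779296875]]
orange 99 [363.4040404 256.5959596] [0.4507 0.2914 0.037 ]
red 80 [222.3375 303.325 ] [0.592  0.1925 0.0432] [ 0.58475963 -0.19928425 -0.15266688] [0.6845393  0.19733718 0.05457348]
disc 90 [310.78888889 232.84444444] [0.5705 0.2082 0.0311] ((572.25732421875, 208.9046173095703), 29.11985206604004)
disc 291 [362.50859107 257.64604811] [0.4527 0.2864 0.0318] ((454.8450927734375, 285.4499206542969), 27.68039894104004)
```

View pics/scenec.png

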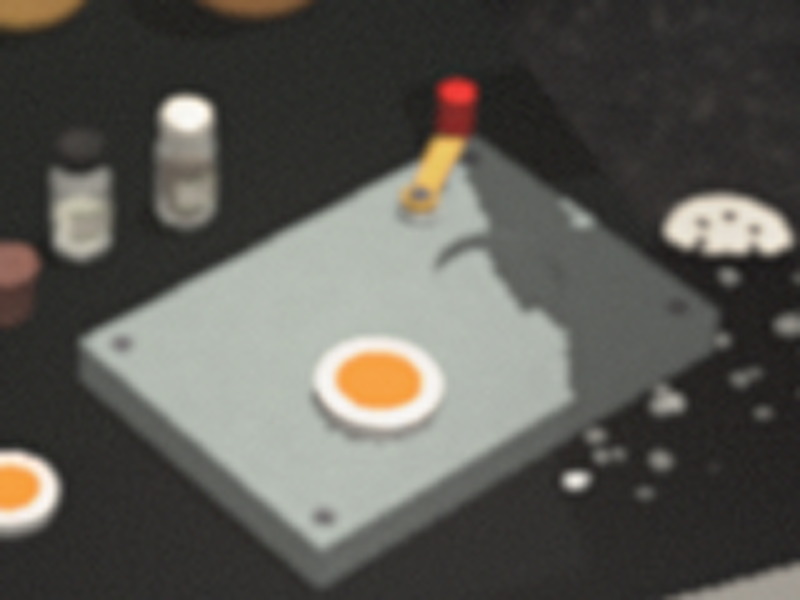

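View pics/sidec.png

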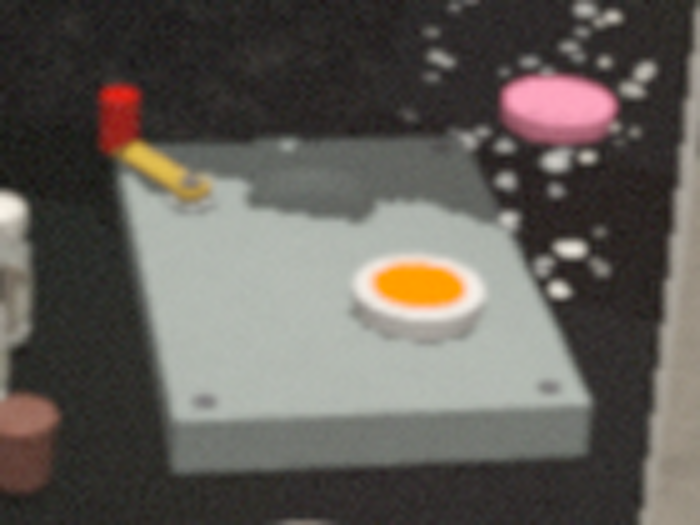

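Depth puts the holder at about (0.4895, 0.256) with yaw 18.7°, the recess at about (0.507, 0.204) and the disc at about (0.452, 0.285). The red knob is at about (0.592, 0.190). I'll go behind the disc, part-close the fingers into a two-point fork, and look from close up.

apply_moves --targets '[2.7,-1.65,0,0,2.7,-1.65,0,0,2.7,-1.65,0,0,2.7,-1.65,0,0,2.7,-1.65,0,0,2.7,-1.65,0,0,2.7,-1.65,0,0,2.7,-1.65,0,0,2.7,-1.65,0,0,2.7,-1.65,0,0,2.7,-1.65,0,0,2.7,-1.65,0,0,0,0,1,-6.8,0,0,1,-6.8,0,0,1,-6.8,0,0,1,-6.8,0,0,1,-6.8,0,0,0,0]' --grip 0.35

```text
time: 1.6
tool_pos: [0.4256, 0.3231, 0.1486]
tool_rot: [-3.138, 0.0, 2.169]
contact_force: [-1.3, 0.3, 0.2]
gripper_width: 0.352
grasp_force: 0.0
```

```bash
python3 - <<'E'
from h import *
st=readout.state();s=imaging.snapshot("wrist");cv2.imwrite("pics/w1.png",s["img"]);np.savez("w1.npz",pos=st["tool_pos"],rot=st["tool_rot"],**s)
print(st["tool_pos"],st["tool_rot"],s["hand_eye"].round(3).tolist(),s["camera_matrix"].round(1).tolist())
E
```

```text
[0.42556177 0.32311797 0.14857408] [-3.13762177e+00  1.18923587e-04  2.16860673e+00] [[-0.0, -0.962, -0.273, 0.069], [1.0, -0.001, 0.001, -0.0], [-0.002, -0.273, 0.962, -0.175], [0.0, 0.0, 0.0, 1.0]] [[371.6, 0.0, 316.8], [0.0, 371.6, 239.8], [0.0, 0.0, 1.0]]
```

View pics/w1.png

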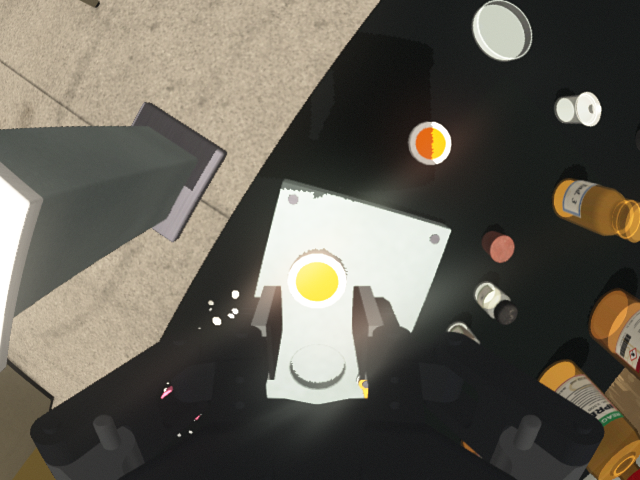

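Wrist view: the disc is at about (317,281) and the recess at about (318,366), both between the fingertips at (265,310) and (370,310). Now casting rays.

```bash
cat >> h.py <<'E'
from scipy.spatial.transform import Rotation as R
def ray(d,uv,z):
    K=d["camera_matrix"];uv=np.atleast_2d(uv).astype(float);a=(uv-K[:2,2])/K[0,0];t=np.linalg.norm(a,axis=1)
    v=np.c_[a*(np.sin(t)/np.maximum(t,1e-9))[:,None],np.cos(t)]
    T=np.eye(4);T[:3,:3]=R.from_euler('xyz',d["rot"]).as_matrix();T[:3,3]=d["pos"];T=T@d["hand_eye"]
    w=v@T[:3,:3].T;o=T[:3,3];return o+w*((z-o[2])/w[:,2])[:,None]
def holder(P,d):
    c=np.array([.4895,.256]);y=np.radians(18.7);return (P[:,:2]-c)@np.array([[np.cos(y),-np.sin(y)],[np.sin(y),np.cos(y)]])
E
python3 - <<'E'
from h import *
d=dict(np.load("w1.npz"));im=d["img"]
hsv=cv2.cvtColor(im,cv2.COLOR_BGR2HSV)
o=np.zeros((480,640),np.uint8);o[245:320,280:355]=(hsv[245:320,280:355,1]>120);vu=np.argwhere(o);
print("disc orange",vu.mean(0),ray(d,vu[:,::-1],.032).mean(0).round(4),(np.ptp(ray(d,vu[:,::-1],.032),axis=0)).round(4))
print("corners",ray(d,[[283,180],[450,230]],.022).round(4).tolist())
print("recess L R top bottom",ray(d,[[289,366],[346,366],[318,345],[318,388]],.022).round(4).tolist())
cv2.imwrite("pics/w1c.png",cv2.resize(im[240:410,245:395],None,fx=3.5,fy=3.5,interpolation=cv2.INTER_CUBIC))
E
```

```text
disc orange [282.79453263 317.81305115] [0.455  0.2809 0.032 ] [0.0335 0.0351 0.    ]
corners [[0.3833, 0.3357, 0.022], [0.5256, 0.3822, 0.022]]
recess L R top bottom [[0.4842, 0.1882, 0.022], [0.5301, 0.2195, 0.022], [0.4935, 0.2247, 0.022], [0.5232, 0.1813, 0.022]]
```

View pics/w1c.png

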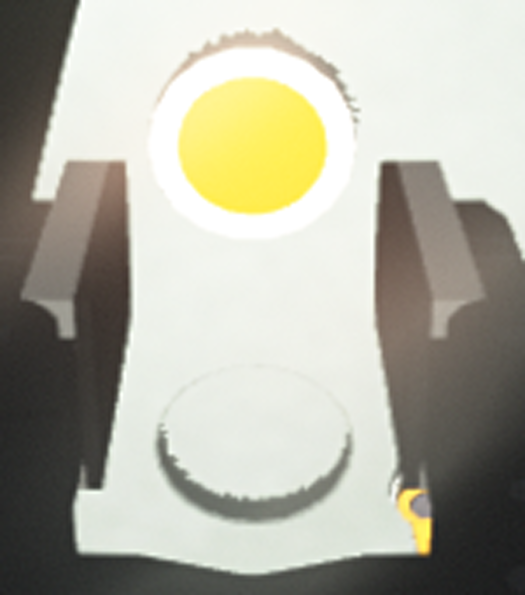

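Alignment agrees to within about 1 mm, so the line from TCP to disc to recess runs along tool −x. I'll descend to about 4 mm above the deck and make the first part of the push.

apply_moves --targets '[0,0,3,0,0,0,3,0,0,0,3,0,0,0,2,0,0,0,1.2,0,0,0,0,0,-1,0,0,0,-0.8,0,0,0,-0.5,0,0,0,-0.5,0,0,0,-0.5,0,0,0,-0.5,0,0,0,-0.5,0,0,0,-0.5,0,0,0,-0.5,0,0,0,-0.5,0,0,0,-0.5,0,0,0,-0.5,0,0,0,-0.5,0,0,0,0,0,0,0]' --grip 0.35

```text
time: 3.32
tool_pos: [0.4683, 0.2628, 0.0286]
tool_rot: [-3.142, 0.0, 2.164]
contact_force: [-0.6, 0.1, 0.3]
gripper_width: 0.347
grasp_force: 0.0
```

```bash
cat > w.py <<'E'
import sys
from h import *
n=sys.argv[1]
st=readout.state();s=imaging.snapshot("wrist");im=s["img"];d=dict(pos=st["tool_pos"],rot=st["tool_rot"],**s);np.savez(n+".npz",**d)
cv2.imwrite(f"pics/{n}.png",im);print(d["pos"],d["rot"],st["contact_force"])
m=(cv2.inRange(cv2.cvtColor(im,cv2.COLOR_BGR2HSV),(12,120,120),(35,255,255))>0).astype(np.uint8)
k,l,S,C=cv2.connectedComponentsWithStats(m)
for j in range(1,k):
    if S[j,4]>300:print(S[j],C[j],ray(d,np.argwhere(l==j)[:,::-1],.032).mean(0).round(4),ray(d,np.argwhere(l==j)[:,::-1],.022).mean(0).round(4))
E
python3 w.py w2
```

```text
[0.46830661 0.26282426 0.02857194] [-3.14159077e+00  1.04453971e-04  2.16354018e+00] [-0.56766579  0.13480528  0.3021723 ]
[ 466    0   43   44 1457] [487.13452299  21.15579959] [0.464  0.4194 0.032 ] [0.466  0.4252 0.022 ]
[ 274  195   76   75 3629] [308.59988978 230.08294296] [0.451  0.2815 0.032 ] [0.4523 0.2792 0.022 ]
[ 611  361   29   63 1078] [627.14285714 391.92022263] [0.7452 0.3145 0.032 ] [0.7636 0.3142 0.022 ]
```

View pics/w2.png

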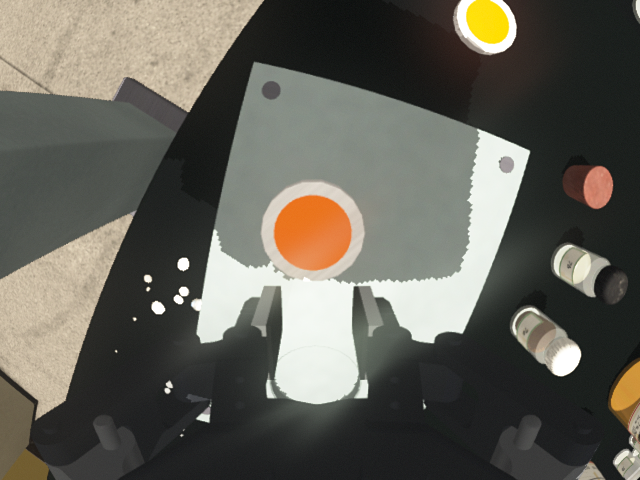

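The wrist view shows the disc still at about (312,230), with the fingertips at (265–370, 290) already past it. The part-open tips sit higher than the TCP, so they slid over it. I'll lift, go back, and find the tip height by touching the deck lightly.

apply_moves --targets '[0,0,-2,0,2,0,0,0,2,0,0,0,2,0,0,0,1.6,0,0,0,0,0,0,0,0,0,1.5,0,0,0,0.7,0,0,0,0.1,0,0,0,0.1,0,0,0,0,0]'

```text
time: 4.28
tool_pos: [0.4255, 0.3261, 0.0245]
tool_rot: [-3.141, 0.0, 2.164]
contact_force: [-0.5, -0.3, 0.9]
gripper_width: 0.351
grasp_force: 0.0
```

apply_moves --targets '[0,0,0.1,0,0,0,0.1,0,0,0,0,0]'

```text
time: 4.53
tool_pos: [0.4255, 0.3265, 0.0228]
tool_rot: [3.141, -0.0, 2.164]
contact_force: [-0.8, -0.5, -0.1]
gripper_width: 0.346
grasp_force: 0.0
```

apply_moves --targets '[0,0,0.1,0,0,0,0.1,0,0,0,0,0]'

```text
time: 4.78
tool_pos: [0.4252, 0.3265, 0.0205]
tool_rot: [-3.141, -0.0, 2.164]
contact_force: [0.4, -0.7, -0.1]
gripper_width: 0.349
grasp_force: 0.0
```

apply_moves --targets '[0,0,0.1,0,0,0,0,0]'

```text
time: 4.95
tool_pos: [0.4252, 0.3264, 0.0195]
tool_rot: [-3.141, 0.0, 2.164]
contact_force: [-0.1, -0.5, 0.2]
gripper_width: 0.349
grasp_force: 0.0
```

apply_moves --targets '[0,0,0.1,0,0,0,0,0]'

```text
time: 5.12
tool_pos: [0.4252, 0.3265, 0.0185]
tool_rot: [-3.141, -0.0, 2.164]
contact_force: [0.2, 1.3, -0.3]
gripper_width: 0.346
grasp_force: 0.0
```

apply_moves --targets '[0,0,0.1,0,0,0,0,0]'

```text
time: 5.28
tool_pos: [0.4252, 0.3265, 0.0175]
tool_rot: [-3.141, -0.0, 2.164]
contact_force: [0.1, 0.3, -0.3]
gripper_width: 0.353
grasp_force: 0.0
```

apply_moves --targets '[0,0,0.1,0,0,0,0,0]'

```text
time: 5.45
tool_pos: [0.4252, 0.3265, 0.0164]
tool_rot: [-3.141, 0.0, 2.164]
contact_force: [0.3, 0.8, 0.2]
gripper_width: 0.349
grasp_force: 0.0
```

apply_moves --targets '[0,0,0.1,0,0,0,0,0]'

```text
time: 5.62
tool_pos: [0.4252, 0.3265, 0.0155]
tool_rot: [-3.141, 0.0, 2.164]
contact_force: [-0.3, 0.1, -0.1]
gripper_width: 0.349
grasp_force: 0.0
```

apply_moves --targets '[0,0,0.1,0,0,0,0,0]'

```text
time: 5.78
tool_pos: [0.4252, 0.3265, 0.0145]
tool_rot: [-3.141, 0.0, 2.164]
contact_force: [-0.3, -0.0, -0.3]
gripper_width: 0.349
grasp_force: 0.0
```

apply_moves --targets '[0,0,0.1,0,0,0,0,0]'

```text
time: 5.95
tool_pos: [0.4253, 0.3265, 0.0135]
tool_rot: [-3.141, 0.0, 2.164]
contact_force: [0.1, -0.3, -0.3]
gripper_width: 0.355
grasp_force: 0.0
```

apply_moves --targets '[0,0,0.1,0,0,0,0,0]'

```text
time: 6.12
tool_pos: [0.4252, 0.3264, 0.0125]
tool_rot: [-3.141, 0.0, 2.164]
contact_force: [0.6, 0.6, 0.6]
gripper_width: 0.348
grasp_force: 0.0
```

apply_moves --targets '[0,0,0.1,0,0,0,0,0]'

```text
time: 6.28
tool_pos: [0.4253, 0.3265, 0.0115]
tool_rot: [-3.141, -0.0, 2.164]
contact_force: [1.0, -0.1, -0.4]
gripper_width: 0.354
grasp_force: 0.0
```

apply_moves --targets '[0,0,0.1,0,0,0,0,0]'

```text
time: 6.45
tool_pos: [0.4252, 0.3265, 0.0105]
tool_rot: [-3.141, -0.0, 2.164]
contact_force: [-0.6, 0.1, -1.0]
gripper_width: 0.352
grasp_force: 0.0
```

```bash
python3 w.py w3; python3 - <<'E'
from h import *
for n in("w1","w2","w3"):
    d=dict(np.load(n+".npz"));K=d["camera_matrix"];v,u=np.mgrid[:480,:640]
    a=np.stack([u-K[0,2],v-K[1,2]],-1)/K[0,0];t=np.linalg.norm(a,axis=-1)
    P=np.concatenate([a*(np.tan(t)/np.maximum(t,1e-9))[...,None],np.ones((480,640,1))],-1)*d["z_map"][...,None]
    P=P@d["hand_eye"][:3,:3].T+d["hand_eye"][:3,3]
    # tool-frame finger points
    f=(abs(P[...,1])<.06)&(abs(P[...,0])<.02)&(d["z_map"]>.02)&(P[...,2]<.015 if n=="w1" else P[...,2]<.03)
    q=P[f];print(n,len(q))
    for lo in np.arange(-.04,.041,.005):
        b=q[(q[:,1]>=lo)&(q[:,1]<lo+.005)]
        if len(b)>5:print(round(lo*1000),len(b),"z99",np.percentile(b[:,2],[50,99]).round(4),"x",np.percentile(b[:,0],[1,99]).round(4))
d=dict(np.load("w3.npz"))
E
```

```text
[0.42522429 0.32646654 0.01047623] [-3.14140469e+00 -1.90430585e-05  2.16418444e+00] [-0.57938503  0.12545485 -0.98106935]
[ 480  129   46   53 1870] [502.47165775 155.29358289] [0.4577 0.4264 0.032 ] [0.4624 0.4292 0.022 ]
[ 278  361   71   43 2457] [313.02279202 382.87342287] [0.4517 0.2836 0.032 ] [0.456  0.2771 0.022 ]
[ 590  432   50   48 1422] [615.53938115 456.12376934] [0.7443 0.3301 0.032 ] [0.7677 0.3266 0.022 ]
w1 64013
-40 1992 z99 [-0.0888 -0.0769] x [-0.012   0.0131]
-35 1389 z99 [-0.0876 -0.0745] x [-0.0068  0.0118]
-30 1662 z99 [-0.1231 -0.0416] x [0.0062 0.0128]
-25 2429 z99 [-0.1056 -0.0405] x [0.0064 0.0187]
-20 4569 z99 [-0.1061 -0.0379] x [-0.0098  0.0198]
-15 2945 z99 [-0.1212 -0.0372] x [-0.0079  0.0199]
-10 2334 z99 [-0.1228 -0.1049] x [0.0091 0.0199]
-5 1854 z99 [-0.1204 -0.106 ] x [0.0091 0.0118]
0 1895 z99 [-0.1206 -0.1061] x [0.0091 0.0119]
5 2395 z99 [-0.1231 -0.1049] x [0.0091 0.0199]
10 3321 z99 [-0.1182 -0.0359] x [-0.0097  0.0199]
15 4180 z99 [-0.1092 -0.0399] x [-0.0091  0.0198]
20 2379 z99 [-0.1056 -0.0408] x [0.0064 0.0177]
25 1578 z99 [-0.1241 -0.
[... 1193 characters left out ...]
 ]
-25 2833 z99 [-0.1007 -0.012 ] x [0.0022 0.0193]
-20 5141 z99 [-0.1009 -0.0119] x [-0.013   0.0198]
-15 3743 z99 [-0.1157 -0.0118] x [-0.0178  0.0199]
-10 3146 z99 [-0.1178 -0.0116] x [-0.0183  0.0198]
-5 2647 z99 [-0.1154 -0.0117] x [-0.0182  0.0188]
0 2749 z99 [-0.1151 -0.0116] x [-0.0184  0.0188]
5 3274 z99 [-0.1175 -0.0012] x [-0.0181  0.0199]
10 4251 z99 [-0.1119  0.0045] x [-0.0177  0.0199]
15 4879 z99 [-0.1028  0.0085] x [-0.0133  0.0198]
20 2891 z99 [-0.0994  0.0094] x [0.0021 0.0188]
25 2147 z99 [-0.087   0.0096] x [-0.0033  0.0186]
30 2066 z99 [-0.0861  0.0097] x [-0.0074  0.0189]
35 2718 z99 [-0.0881  0.0096] x [-0.0129  0.0184]
40 4768 z99 [-0.1007  0.0095] x [-0.017   0.0172]
```

View pics/w3.png

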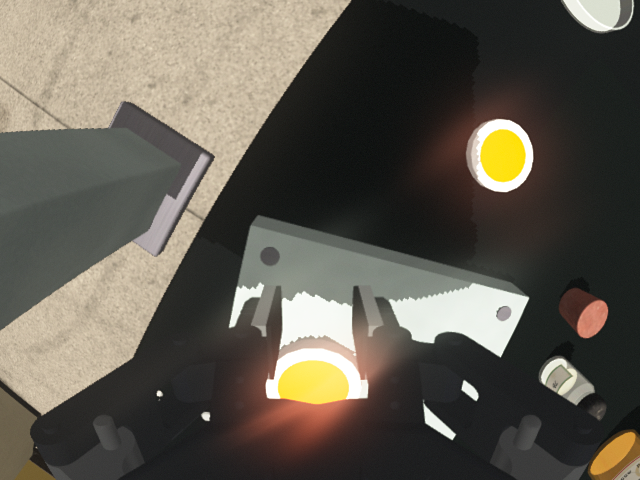

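```bash
python3 - <<'E'
from h import *
for n in("w1","w3"):
    d=dict(np.load(n+".npz"));K=d["camera_matrix"];v,u=np.mgrid[:480,:640]
    a=np.stack([u-K[0,2],v-K[1,2]],-1)/K[0,0];t=np.linalg.norm(a,axis=-1)
    P=np.concatenate([a*(np.tan(t)/np.maximum(t,1e-9))[...,None],np.ones((480,640,1))],-1)*d["z_map"][...,None]
    P=P@d["hand_eye"][:3,:3].T+d["hand_eye"][:3,3]
    for vv in(282,288,295,305,315,325,333,340):
        print(n,vv,[(uu,(P[vv,uu]*1000).round(0).tolist()) for uu in (262,270,278,358,366,374)])
E
```

```text
w1 282 [(262, [-55.0, -48.0, 127.0]), (270, [-55.0, -41.0, 126.0]), (278, [-55.0, -34.0, 126.0]), (358, [-54.0, 36.0, 125.0]), (366, [-54.0, 43.0, 125.0]), (374, [-54.0, 50.0, 124.0])]
w1 288 [(262, [-61.0, -48.0, 126.0]), (270, [11.0, -19.0, -39.0]), (278, [11.0, -15.0, -39.0]), (358, [11.0, 16.0, -39.0]), (366, [11.0, 20.0, -39.0]), (374, [-60.0, 51.0, 124.0])]
w1 295 [(262, [11.0, -21.0, -47.0]), (270, [10.0, -18.0, -45.0]), (278, [10.0, -15.0, -44.0]), (358, [11.0, 16.0, -46.0]), (366, [11.0, 19.0, -46.0]), (374, [-67.0, 51.0, 125.0])]
w1 305 [(262, [12.0, -19.0, -57.0]), (270, [10.0, -17.0, -54.0]), (278, [5.0, -15.0, -44.0]), (358, [11.0, 15.0, -55.0]), (366, [11.0, 17.0, -55.0]), (374, [11.0, 20.0, -55.0])]
w1 315 [(262, [11.0, -19.0, -63.0]), (270, [10.0, -16.0, -61.0]), (278, [2.0, -15.0, -46.0]), (358, [7.0, 15.0, -56.0]), (366, [11.0, 17.0, -63.0]), (374, [11.0, 19.0, -63.0])]
w1 325 [(262, [10.0, -18.0, -69.0]), (270, [11.0, -15.0, -69.0]), (278, [-2.0, -15.0, -46.0]), (358, [3.0, 15.0, -56.0]), (366, [11.0, 16.0, -70.0]), (374, [11.0, 18.0, -70.0])]
w1 333 [(262, [7.0, -
[... 1046 characters left out ...]
 [(262, [11.0, -19.0, -62.0]), (270, [11.0, -16.0, -62.0]), (278, [2.0, -15.0, -46.0]), (358, [7.0, 15.0, -55.0]), (366, [11.0, 16.0, -64.0]), (374, [11.0, 19.0, -63.0])]
w3 325 [(262, [11.0, -18.0, -70.0]), (270, [11.0, -15.0, -70.0]), (278, [-1.0, -15.0, -48.0]), (358, [4.0, 15.0, -57.0]), (366, [11.0, 16.0, -70.0]), (374, [11.0, 18.0, -70.0])]
w3 333 [(262, [9.0, -18.0, -71.0]), (270, [8.0, -15.0, -71.0]), (278, [-3.0, -15.0, -51.0]), (358, [1.0, 15.0, -57.0]), (366, [8.0, 16.0, -70.0]), (374, [12.0, 17.0, -77.0])]
w3 340 [(262, [12.0, -16.0, -81.0]), (270, [5.0, -15.0, -70.0]), (278, [-5.0, -15.0, -52.0]), (358, [-1.0, 15.0, -59.0]), (366, [5.0, 16.0, -70.0]), (374, [12.0, 17.0, -81.0])]
```

The wrist depth settles it. The fingertips really end about 36 mm short of the reported TCP, with front faces at x=±11 mm and inner faces at y=±15 mm, so they're now about 24 mm above the deck. I'll keep descending with care.

apply_moves --targets '[0,0,0.7,0,0,0,0.7,0,0,0,0.6,0,0,0,0,0]'

```text
time: 6.83
tool_pos: [0.4252, 0.3264, -0.0091]
tool_rot: [-3.141, 0.0, 2.164]
contact_force: [-3.3, -2.5, 14.7]
gripper_width: 0.353
grasp_force: 7.2
```

```bash
cat > tip.py <<'E'
from h import *
d=dict(np.load("w4.npz"));K=d["camera_matrix"];v,u=np.mgrid[:480,:640]
a=np.stack([u-K[0,2],v-K[1,2]],-1)/K[0,0];t=np.linalg.norm(a,axis=-1)
P=np.concatenate([a*(np.tan(t)/np.maximum(t,1e-9))[...,None],np.ones((480,640,1))],-1)*d["z_map"][...,None]
P=P@d["hand_eye"][:3,:3].T+d["hand_eye"][:3,3]
for vv in(278,282,284,286,288):print(vv,[(uu,(P[vv,uu]*1000).round(1).tolist()) for uu in (270,278,318,358,366)])
E
python3 w.py w4; python3 tip.py
```

```text
[ 0.42520237  0.3264389  -0.00914096] [-3.14088647e+00  4.31688704e-05  2.16425381e+00] [-3.28002912 -2.54651773 14.70705056]
[ 498  129   48   59 2199] [521.47157799 158.20645748] [0.4564 0.4255 0.032 ] [0.4616 0.4287 0.022 ]
[280 385  67  19 842] [313.10688836 394.34916865] [0.4471 0.2909 0.032 ] [0.4516 0.2839 0.022 ]
[600 444  40  36 898] [624.48106904 465.86636971] [0.7315 0.333  0.032 ] [0.7573 0.3292 0.022 ]
278 [(270, [12.6, -19.3, -33.2]), (278, [12.2, -16.1, -32.0]), (318, [12.2, 0.4, -32.0]), (358, [12.3, 17.0, -32.4]), (366, [12.1, 20.4, -32.1])]
282 [(270, [10.5, -19.5, -32.3]), (278, [10.7, -16.1, -32.7]), (318, [10.6, 0.4, -32.5]), (358, [10.8, 16.9, -33.1]), (366, [10.6, 20.3, -32.7])]
284 [(270, [9.6, -19.5, -32.3]), (278, [9.7, -16.1, -32.5]), (318, [9.6, 0.4, -32.2]), (358, [9.7, 17.0, -32.7]), (366, [9.8, 20.3, -33.0])]
286 [(270, [11.0, -18.8, -37.8]), (278, [10.8, -15.7, -37.2]), (318, [8.6, 0.4, -32.0]), (358, [10.8, 16.5, -37.3]), (366, [10.9, 19.7, -37.8])]
288 [(270, [10.7, -18.7, -39.2]), (278, [10.5, -15.5, -38.6]), (318, [7.8, 0.4, -32.3]), (358, [10.4, 16.4, -38.5]), (366, [10.8, 19.5, -39.6])]
```

Deck contact at TCP z ≈ −0.009 (14.7 N). I'll raise 2.5 mm and push.

apply_moves --targets '[0,0,-0.25,0,-0.8,0,0,0,-0.7,0,0,0,-0.5,0,0,0,-0.5,0,0,0,-0.5,0,0,0,-0.5,0,0,0,-0.5,0,0,0,-0.5,0,0,0,-0.5,0,0,0,-0.5,0,0,0,0,0,0,0]'

```text
time: 7.88
tool_pos: [0.4566, 0.2802, -0.0068]
tool_rot: [3.141, 0.0, 2.164]
contact_force: [0.2, -0.3, -0.2]
gripper_width: 0.353
grasp_force: 0.0
```

```bash
cat > sc.py <<'E'
from h import *
import sys
st=readout.state();print(st["time"],st["tool_pos"].round(4),st["contact_force"].round(1))
for n,b in dict(scene=(300,215,415,315),side=(290,215,420,300)).items():
    s=imaging.snapshot(n);P=pts(s);im=s["img"];h=cv2.cvtColor(im,cv2.COLOR_BGR2HSV)
    cv2.imwrite(f"pics/{n}_{sys.argv[1]}.png",cv2.resize(im[200:320,270:430],None,fx=5,fy=5,interpolation=cv2.INTER_CUBIC))
    m=np.zeros((480,640),np.uint8);a,y,c,d=b;m[y:d,a:c]=((h[...,0]>5)&(h[...,0]<20)&(h[...,1]>170)&(h[...,2]>90))[y:d,a:c]
    k,l,S,C=cv2.connectedComponentsWithStats(m)
    for j in range(1,k):
        if S[j,4]>12:print(n,S[j,4],C[j].round(1),np.median(P[l==j],0).round(4),holder(np.median(P[l==j],0)[None],0).round(4))
E
python3 sc.py a; python3 w.py w5
```

```text
7.8833 [ 0.4566  0.2802 -0.0068] [ 0.2 -0.3 -0.2]
scene 27 [348.9 265.5] [0.4736 0.2667 0.0335] [[-0.0116  0.0152]]
side 23 [359.7 248.8] [0.4626 0.2551 0.0324] [[-0.0257  0.0077]]
[ 0.45623627  0.2807348  -0.00682546] [ 3.14148118e+00 -1.76911177e-06  2.16370969e+00] [-0.02656135  0.36419627 -0.29784271]
[ 496   17   48   55 2028] [519.63954635  44.1918146 ] [0.4611 0.419  0.032 ] [0.4644 0.4249 0.022 ]
[ 275  343   85   61 3984] [316.61445783 373.87926707] [0.4739 0.2543 0.032 ] [0.478  0.2481 0.022 ]
[622 413  18  53 529] [632.68241966 437.68809074] [0.734  0.3102 0.032 ] [0.7573 0.3081 0.022 ]
```

The disc is now moving with the fork, at about (0.474, 0.254) and 60 mm short of the recess. I'll push on with a 1 mm lateral correction.

apply_moves --targets '[-0.5,-0.02,0,0,-0.5,-0.02,0,0,-0.5,-0.02,0,0,-0.5,-0.02,0,0,-0.5,-0.02,0,0,-0.5,0,0,0,-0.5,0,0,0,-0.5,0,0,0,-0.4,0,0,0,-0.4,0,0,0,-0.3,0,0,0,-0.3,0,0,0,-0.3,0,0,0,-0.2,0,0,0,0,0,0,0]'

```text
time: 9.28
tool_pos: [0.4884, 0.2311, -0.0069]
tool_rot: [-3.142, 0.0, 2.164]
contact_force: [-0.8, 0.8, 0.2]
gripper_width: 0.349
grasp_force: 0.0
```

```bash
python3 sc.py b; python3 w.py w6
```

```text
9.2833 [ 0.4884  0.2311 -0.0069] [-0.8  0.8  0.2]
scene 18 [365.  251.3] [0.5058 0.2169 0.0319] [[ 0.0029 -0.0423]]
[ 0.48818343  0.23133982 -0.00694201] [-3.14142177e+00  6.68687782e-06  2.16408361e+00] [-0.66731067 -0.75603438 -0.71246915]
[ 276  346   83   49 3128] [316.80690537 369.97506394] [0.5046 0.2069 0.032 ] [0.5086 0.2009 0.022 ]
```

```bash
cat > dep.py <<'E'
import sys
from h import *
d=dict(np.load(sys.argv[1]+".npz"));K=d["camera_matrix"];v,u=np.mgrid[:480,:640]
a=np.stack([u-K[0,2],v-K[1,2]],-1)/K[0,0];t=np.linalg.norm(a,axis=-1)
P=np.concatenate([a*(np.tan(t)/np.maximum(t,1e-9))[...,None],np.ones((480,640,1))],-1)*d["z_map"][...,None]
T=np.eye(4);T[:3,:3]=R.from_euler('xyz',d["rot"]).as_matrix();T[:3,3]=d["pos"];T=T@d["hand_eye"]
W=P@T[:3,:3].T+T[:3,3]
m=cv2.inRange(cv2.cvtColor(d["img"],cv2.COLOR_BGR2HSV),(8,120,120),(35,255,255))>0
k,l,S,C=cv2.connectedComponentsWithStats(m.astype(np.uint8))
for j in range(1,k):
    if S[j,4]<1000 or W[l==j][:,1].mean()>.35:continue
    q=W[l==j];c,*_=np.linalg.lstsq(np.c_[q[:,:2]-q[:,:2].mean(0),np.ones(len(q))],q[:,2],rcond=None)
    e=cv2.fitEllipse(cv2.convexHull(np.argwhere(l==j)[:,::-1].astype(np.float32)))
    print("c",q.mean(0).round(4),"slope",c[:2].round(3),"ext",np.ptp(q,axis=0).round(4),"bbox",S[j],"ellc",e,ray(d,e[0],c[2]).round(4))
E
python3 dep.py w6; python3 dep.py w1
```

```text
c [0.5053 0.2058 0.0303] slope [-0.331  0.506] ext [0.0747 0.1019 0.1437] bbox [ 275  346   84   49 3132] ellc ((316.7016906738281, 369.9883117675781), (48.83375930786133, 82.00165557861328), 90.4454345703125) [[0.5051 0.206  0.0303]]
c [0.4542 0.2818 0.0348] slope [-0.786  0.884] ext [0.0834 0.1164 0.2918] bbox [ 296  263   42   38 1144] ellc ((316.85498046875, 281.6249084472656), (37.63105773925781, 41.496002197265625), 82.29986572265625) [[0.453  0.2823 0.0348]]
```

View pics/w6.png

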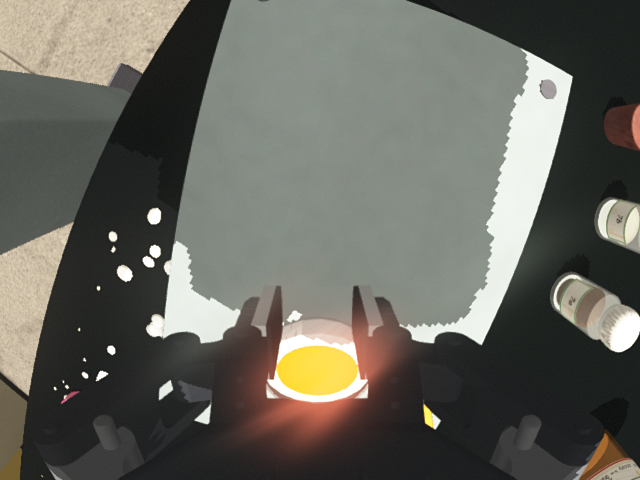

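The wrist view shows the disc at about (317,370) under the fork, with its leading rim near (317,400). It looks partly tipped in, so I'll fit its plane robustly.

```bash
cat > p.py <<'E'
s=open("dep.py").read().replace("    q=W[l==j];","    q=W[l==j];q=q[abs(q[:,2]-np.median(q[:,2]))<.008];")
open("dep.py","w").write(s)
E
python3 p.py; for n in w2 w5 w6; do python3 dep.py $n; done
```

```text
c [0.4529 0.2819 0.0335] slope [0.001 0.003] ext [0.0366 0.0366 0.0047] bbox [ 274  195   78   75 4566] ellc ((312.3276672363281, 232.32740783691406), (74.73696899414062, 77.51685333251953), 90.73159790039062) [[0.4528 0.282  0.0335]]
c [0.7604 0.3148 0.0216] slope [-0.369 -0.149] ext [0.0201 0.0448 0.016 ] bbox [ 611  361   29   63 1082] ellc ((627.2512817382812, 394.8126525878906), (27.374248504638672, 68.33538818359375), 18.718215942382812) [[0.7675 0.3125 0.0216]]
c [0.4732 0.2552 0.0335] slope [-0.     0.003] ext [0.0363 0.0361 0.0038] bbox [ 274  343   86   62 4032] ellc ((316.5416259765625, 374.3335876464844), (61.88945007324219, 84.36852264404297), 89.97747802734375) [[0.4732 0.2552 0.0335]]
c [0.5055 0.2055 0.0298] slope [-0.144  0.226] ext [0.0358 0.0358 0.0111] bbox [ 275  346   84   49 3132] ellc ((316.7016906738281, 369.9883117675781), (48.83375930786133, 82.00165557861328), 90.4454345703125) [[0.5053 0.2057 0.0298]]
```

The disc is tilted 15° with its leading edge in the recess and its centre about 2.7 mm short. A few more millimetres.

apply_moves --targets '[-0.1,0,0,0,-0.1,0,0,0,-0.1,0,0,0,0,0,0,0,0,0,0,0]'

```text
time: 9.85
tool_pos: [0.49, 0.2289, -0.0069]
tool_rot: [3.142, 0.0, 2.164]
contact_force: [0.6, 0.5, 0.6]
gripper_width: 0.351
grasp_force: 0.0
```

```bash
python3 w.py w7; python3 dep.py w7
```

```text
[ 0.48995053  0.22892183 -0.00687839] [3.14155215e+00 2.29775200e-05 2.16412901e+00] [0.5953642  0.45117023 0.5868301 ]
[ 277  328   81   63 3912] [316.99207566 358.81262781] [0.5031 0.2095 0.032 ] [0.5069 0.2038 0.022 ]
c [0.5063 0.2047 0.0235] slope [0.001 0.003] ext [0.0363 0.0367 0.0041] bbox [ 276  328   83   63 3934] ellc ((317.126220703125, 358.75518798828125), (62.8208122253418, 80.3712158203125), 89.56058502197266) [[0.5062 0.205  0.0235]]
```

The disc is flat and flush at about (0.5063, 0.2048). Next is the keeper. The fork will straddle the knob loosely without gripping and walk round the pivot. I'll lift, move above the knob and check its position.

apply_moves --targets '[0.2,0,-0.5,0,0,0,-3,0,0,0,-3,0,0,0,-3,0,-2.3,1.5,0,0,-2.3,1.5,0,0,-2.3,1.6,0,0,-2.4,1.6,0,0,0,0,0,-7,0,0,0,-7,0,0,0,-2,0,0,0,0]'

```text
time: 10.9
tool_pos: [0.5921, 0.1881, 0.0883]
tool_rot: [-3.142, -0.0, 2.444]
contact_force: [-0.3, 0.3, 0.0]
gripper_width: 0.352
grasp_force: 0.0
```

```bash
python3 w.py w8; cat > knob.py <<'E'
import sys
from h import *
d=dict(np.load(sys.argv[1]+".npz"));h=cv2.cvtColor(d["img"],cv2.COLOR_BGR2HSV)
m=(((h[...,0]<5)|(h[...,0]>174))&(h[...,1]>150)&(h[...,2]>70)).astype(np.uint8)
k,l,S,C=cv2.connectedComponentsWithStats(m);p=np.array([.5545,.2197])
for j in range(1,k):
    if S[j,4]>60:
        w=ray(d,C[j],.0525)[0,:2];print(S[j],C[j].round(0),w.round(4),np.linalg.norm(w-p).round(4),np.degrees(np.arctan2(*(w-p)[::-1])).round(1))
E
python3 knob.py w8; python3 - <<'E'
from h import *
s=dict(np.load("scene0.npz"));P=pts(s)
for n,(u,v) in dict(v1=(307,225),v2=(286,236),st=(271,254)).items():print(n,P[v,u].round(3))
E
```

```text
[0.5921361  0.1881019  0.08831895] [-3.14150828e+00 -9.34830116e-05  2.44437689e+00] [-0.27225321  0.33232901  0.02328212]
[590  28  31  43 842] [604.84085511  51.13182898] [0.6164 0.4575 0.032 ] [0.6197 0.4673 0.022 ]
[ 224  100   56   56 2384] [251.18833893 127.74622483] [0.5081 0.2055 0.032 ] [0.5068 0.2044 0.022 ]
[ 304  157   26   83 1358] [315.74153166 199.46759941] [0.5689 0.2067 0.032 ] [0.5702 0.2056 0.022 ]
[ 619  201   21   65 1070] [630.47102804 236.21495327] [0.7607 0.3991 0.032 ] [0.7703 0.4063 0.022 ]
[ 543  274   51   65 1484] [562.92385445 300.37938005] [0.7581 0.3112 0.032 ] [0.7676 0.3146 0.022 ]
[463 332  36  19 331] [483.3081571  339.80362538] [0.7349 0.2377 0.032 ] [0.7434 0.238  0.022 ]
[302 238  26  32 646] [315. 254.] [0.5909 0.1875] 0.0486 -41.5
v1 [0.603 0.308 0.056]
v2 [0.598 0.357 0.042]
st [0.572 0.4   0.025]
```

View pics/w8.png

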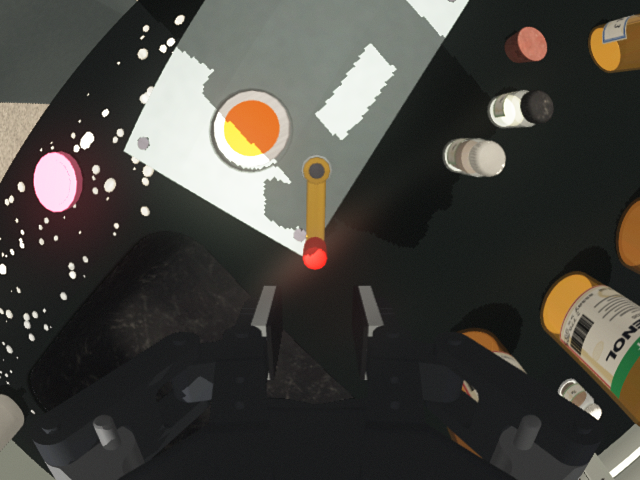

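The wrist view shows the disc seated at (251,128), the keeper pivot at (317,170) and the red knob at (315,254), centred between the fingertips. I'll descend around the knob and walk the first 60°.

apply_moves --targets '[0,0,3,0,0,0,3,0,0,0,2.2,0,0,0,0,0]'

```text
time: 11.28
tool_pos: [0.5886, 0.1874, 0.0021]
tool_rot: [-3.135, -0.004, 2.442]
contact_force: [-0.6, -0.1, -1.3]
gripper_width: 0.351
grasp_force: 0.0
```

apply_moves --targets '[0.03,-0.52,0,6,0.03,-0.52,0,6,0.03,-0.52,0,6,0.03,-0.52,0,6,0.03,-0.52,0,6,0.03,-0.52,0,6,0.03,-0.52,0,6,0.03,-0.52,0,6,0.03,-0.52,0,6,0.03,-0.52,0,6,0,0,0,0]'

```text
time: 12.2
tool_pos: [0.5452, 0.1717, 0.0076]
tool_rot: [3.141, -0.0, 1.392]
contact_force: [-0.6, 0.9, -0.1]
gripper_width: 0.35
grasp_force: 0.0
```

```bash
python3 w.py w9|head -1; python3 knob.py w9
```

```text
[0.54524428 0.17167022 0.00757113] [ 3.14076116e+00 -3.87240705e-04  1.39183752e+00] [-0.56042553  0.89995683 -0.11893989]
[ 317  286   37   53 1575] [334. 313.] [0.5526 0.1732] 0.0465 -92.4
```

The knob is following at about −92°, lagging by the fork's slack as expected. I'll continue towards the stop.

apply_moves --targets '[0.03,-0.52,0,6,0.03,-0.52,0,6,0.03,-0.52,0,6,0.03,-0.52,0,6,0.03,-0.52,0,6,0.03,-0.52,0,6,0.03,-0.52,0,6,0.03,-0.52,0,6,0.03,-0.52,0,6,0.03,-0.52,0,6,0,0,0,0]'

```text
time: 13.17
tool_pos: [0.508, 0.2045, 0.0069]
tool_rot: [-3.141, -0.001, 0.349]
contact_force: [0.1, -0.3, -0.5]
gripper_width: 0.353
grasp_force: 0.0
```

apply_moves --targets '[0.01,-0.26,0,3,0.01,-0.26,0,3,0,0,0,0]'

```text
time: 13.42
tool_pos: [0.5065, 0.2089, 0.0067]
tool_rot: [-3.141, -0.001, 0.248]
contact_force: [-1.0, 0.3, -1.2]
gripper_width: 0.349
grasp_force: 0.0
```

```bash
python3 w.py w10|head -1; python3 knob.py w10
```

```text
[0.50651197 0.20891953 0.00666529] [-3.14144956e+00 -8.94435957e-04  2.47777838e-01] [-0.98950491  0.25539049 -1.2056276 ]
[ 318  285   36   53 1555] [335. 311.] [0.5122 0.203 ] 0.0455 -158.4
```

Knob at about −158°, with the stop expected at −161°. I'll nudge until contact builds.

apply_moves --targets '[0,-0.15,0,0,0,-0.1,0,0,0,0,0,0]'

```text
time: 13.72
tool_pos: [0.5056, 0.2104, 0.0063]
tool_rot: [3.141, -0.0, 0.247]
contact_force: [1.7, -5.4, 2.0]
gripper_width: 0.347
grasp_force: 2.4
```

apply_moves --targets '[0,-0.1,0,0,0,-0.1,0,0,0,0,0,0]'

```text
time: 13.97
tool_pos: [0.5054, 0.2108, 0.0063]
tool_rot: [3.139, 0.0, 0.248]
contact_force: [4.4, -13.8, 2.9]
gripper_width: 0.353
grasp_force: 7.3
```

That's the stop (about 14 N). I'll centre the fork on the knob, lift clear and check.

apply_moves --targets '[0,0.4,0,0,0,0.5,0,0,0,0,0,0,0,0,-1.5,0,0,0,-3,0,0,0,-3,0,0,0,-3,0,4,0,0,0,-4,0,0,0,-4,0,0,0,-4,0,0,0,0,0,0,0,0,0,0,0]'

```text
time: 15.05
tool_pos: [0.4268, 0.1843, 0.1108]
tool_rot: [3.142, 0.002, 0.246]
contact_force: [0.3, -0.0, -1.0]
gripper_width: 0.353
grasp_force: 0.0
```

```bash
python3 w.py w11|head -1; python3 knob.py w11;python3 dep.py w11; python3 - <<'E'
from h import *
a=np.load("scene0.npz")["img"].astype(int);s=imaging.snapshot("scene")["img"].astype(int)
d=(abs(a-s).sum(2)>120).astype(np.uint8);k,l,S,C=cv2.connectedComponentsWithStats(d)
print([(S[j].tolist()) for j in range(1,k) if S[j,4]>25])
E
```

```text
[0.42683383 0.18431784 0.11082124] [3.14150745e+00 2.33702306e-03 2.45563688e-01] [ 0.28897166 -0.00163082 -1.00843819]
[308 106  23  22 262] [317. 116.] [0.507  0.2041] 0.05 -161.8
c [0.5152 0.2071 0.0265] slope [0.175 0.034] ext [0.0736 0.04   0.0111] bbox [ 292   35   51  109 2462] ellc ((315.10003662109375, 90.96514892578125), (59.474853515625, 109.25872802734375), 177.06581115722656) [[0.525  0.2099 0.0265]]
[[429, 0, 32, 23, 302], [598, 0, 42, 377, 2256], [427, 32, 9, 6, 33], [393, 34, 85, 129, 4587], [400, 51, 13, 7, 51], [489, 60, 28, 8, 83], [553, 64, 8, 7, 46], [375, 67, 54, 46, 1253], [412, 80, 12, 5, 49], [449, 115, 6, 17, 57], [385, 119, 10, 13, 63], [564, 139, 12, 7, 54], [555, 164, 11, 9, 46], [559, 166, 18, 30, 369], [556, 197, 20, 5, 49], [411, 213, 4, 15, 26], [566, 214, 9, 5, 28], [358, 216, 7, 5, 27], [394, 221, 6, 14, 48], [552, 221, 24, 57, 1017], [355, 227, 58, 46, 1233], [315, 264, 69, 46, 1620], [555, 275, 63, 94, 2718], [627, 372, 13, 21, 104], [560, 385, 20, 16, 154], [500, 418, 34, 25, 401]]
```

The knob is at −161.8° over the middle of the recess, which is its stop. The disc is seated, the bystanders haven't moved and the robot is clear.

```bash
python3 -c "
from rig import ticket;print(ticket.finish_job())"
```

```text
the job is handed in; nothing more can be done
None
```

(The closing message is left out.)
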